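# Latch the dust hatch of the edge-finishing machine

## Task

The dust hatch on top of the edge-finishing machine stands ajar. Swing it down and press it fully home on its rubber seal, then turn the black wing knob clockwise until the wing lies parallel to the hatch's front edge, so that the tongue underneath sits behind the frame edge and the hatch stays shut when you let go. Press and turn gently, so that neither the seal is crushed nor the tongue forced, and leave the other things on the bench and on the machine alone.

Things in the scene. Friction and masses are not known exactly. Their poses are not given: they have to be found in the camera images.
- machine: grey steel machine bolted to the bench, 340 (x) x 320 (y) mm, deck 120 mm high. Origin at bench height, midway between its sides, 140 mm behind its front; -x is its front, z up. Green motor and cork drum on the deck 114 to 186 mm behind the origin, up to 81 mm above the deck. In this frame the hatch's hinge axis runs along y through (85, 0, 139) mm; the knob's axis is 150 mm before the hinge
- hatch_hinge (a point): point on the hinge axis, midway along the hatch, at mid-thickness of its plate (the top face is at z = +2 mm here). Its axes turn with the hatch: x from the front edge to the hinge, y along the hinge, z along the plate's normal (up when shut)
- hatch_front (a point): middle of the front edge of the hatch, on its top face, 192 mm from the hinge. The hatch is an aluminium plate 188 x 190 x 4 mm over an opening in the machine's deck
- hatch (a joint): angle of the hatch in rad, growing as its front rises; 0 is level. A spring hinge with some friction holds it ajar at 0.2 to 0.38 and lifts it again if let go unlatched. Closing takes about 5 N at the knob; then the seal is met, anywhere from about -0.035 to +0.045 (the frame's height is shimmed, unknown within 7 mm either way), to be found by feel
- wing (a joint): angle of the wing knob in rad relative to the hatch: 0 when the wing points from front to hinge, growing clockwise from above, 1.57 when parallel to the front edge, end stop 1.62. Starts at 0 to 0.25; friction 0.06 N m. If the hatch is not pressed home, the tongue strikes the side of the frame edge at about 0.5 to 0.7 and blocks
- wing_grip (a point): point on the knob's axis, at a good height to pinch: 28 mm above the level of the hinge axis when shut, 26 mm above the plate's top. The wing is an upright black blade 44 mm long (its x), 10 mm thick (its y), from 4 to 36 mm above the plate (its z is the knob's axis), over a washer 24 mm wide, 4 mm high. Grip it across its thickness
- rim: steel strip 4 x 180 x 3 mm under the hatch, 178 mm before the hinge, pressing on the rubber seal (about 9 N/mm); fixed to the hatch, origin as hatch_hinge. The tongue clears the frame edge once the seal bears about 7 to 9 N (13 to 15 N down at the knob in all); 16 to 22 N down at the knob is right. More than 20 N on the seal (about 30 N at the knob) crushes it
- tongue: hidden steel cam tongue under the hatch, 12 mm wide, 4 mm thick, reaching 34 mm from the knob's axis, turning with the wing and square to it: at wing 0 it points to the machine's right (-y), at 1.57 to the front, its tip 12 mm past the inner side of the frame edge, beneath it. Origin on the knob's axis, 28 mm below wing_grip
- wax_tin: flat aluminium tin, 50 mm diameter, 22 mm high, on the machine's deck to the left of the hatch; origin under its centre. A bystander
- spool: small wooden spool, 32 mm diameter, 30 mm high, on the deck to the right of the hatch; origin under its centre. A bystander
- jar: white jar with a black cap, 64 mm diameter, 75 mm high; origin under its centre. A bystander
- mallet: white-headed mallet, 250 mm long, lying; origin under it near the middle of the handle. A bystander
- board: white cutting board 200 x 280 x 22 mm; origin under its centre. A bystander
- slicker: turned dark wood tool 150 mm long, lying; origin under its middle. A bystander
- awl: awl with a wooden handle, 150 mm long, lying; a bystander
- glue_brush: brush lying on the white board; a bystander

How it is judged:
On the way, in this order (a step that is already met when the one before it is completed fails the run):
1. the hatch is pressed down home (hatch angle below 0.06) before the wing is turned past 0.6 (value of joint hatch below 0.06 rad and value of joint wing below 0.6 rad), for 0.1 s.
2. the wing is turned parallel to the front edge (past 1.3) with the hatch still home (value of joint hatch below 0.06 rad and value of joint wing above 1.3 rad), for 0.2 s.
At the end, for the whole second after the job is handed in: released, the hatch stays shut by itself (hatch angle below 0.06 rad), the wing is parallel to the front edge to within about 15 degrees (wing angle above 1.3 rad), and all is at rest (all of step 2 and angular speed of tongue below 0.05 rad/s); the robot touches nothing.
It fails at once if the seal is crushed: more than 20 N between the hatch's rim and the seal (contact force between rim and anything else above 20 N).
It fails at once if the tongue is forced: more than 30 N on it (contact force between tongue and anything else above 30 N).
It fails at once if a bystander is moved by more than 30 mm (distance of any of wax_tin, spool, jar, mallet, board, slicker, awl, glue_brush from where it was at the start of the episode above 0.03 m).
It also fails if it takes over 54 s, if anything falls off the work surface, if the arm or the gripper's body presses on something with over 40 N, if the wrist force passes 120 N, or if a joint passes its speed limit or range.

## Robot

A 7-joint arm with a two-finger parallel gripper is mounted at the origin on the work surface. World frame = base frame: x ahead of the robot, y to its left, z up, the work surface at z = 0. Lengths are in m, angles in rad, forces in N, time in s.
With the tool pointing down it reaches from about 0.4 to 0.875 m from the base axis. Payload 4.4 kg.
Tool frame: the origin (TCP) lies at the very end of the fingers, on their centre line; the grasp point (between the pads) lies 19 mm behind it; z points along the fingers, y is the line along which they close (so a half turn about z gives the same grasp; the last joint's range is limited). The gripper opens to 85 mm and grips with 20 to 120 N. Pads are 22 mm wide; open, the fingers measure 114 mm over their backs; the gripper's body (76 mm by 85 mm) begins 54 mm behind the grasp point. The pads swing forward as they close: fully open they stand 13 mm farther back than shut.
Start: joints at [1.224, 0.628, 0.038, 1.517, -0.027, 0.996, -0.02], TCP at [0.18, -0.625, 0.231] pointing down, gripper open.
Joint ranges: [-3.06, 3.06], [-0.37, 2.12], [-1.25, 1.32], [0.18, 2.47], [-1.1, 4.24], [0.23, 1.98], [-2.94, 2.94]. Speed limits (rad/s): [2.57, 2.57, 3.14, 3.14, 3.14, 3.14, 3.14].

## Interface

Orientations are given as a unit quaternion [w, x, y, z].
In Python, from cell import robot gives the robot as it stands. The module is installed in compiled form; this text tells all that it offers.
- The arm moves only by the shell command python3 -m pendant 'ROWS' [OPENING]. ROWS is a JSON object of lists of equal length, an entry for each row: "dp": the shift along the tool's x, y, z in units of 80 cm (1.0 is 80 cm), a list of three; "twist": the turn about the tool's z in units of 360 degrees (1.0 is 360 degrees). In form: {"dp": [[dx, dy, dz], ...], "twist": [twist, ...]}. A call has 1 to 20 rows; each row shifts and turns the commanded pose from where the row before left it, along the tool's axes as they then stand; what a row does not reach is not made up. A row lasts 1/12 s, in which the tool goes at most 41.7 mm and 7.16 degrees, less where a joint would pass 70% of its speed; a pose out of reach is approached as far as the arm can. A call with a number of a shift or a turn outside -1 to 1 is refused whole. A call with a gripper value outside its range is refused whole. OPENING is the opening, from -1 (shut) to 1 (fully open), set as the call begins (- or left out, the last holds). The fingers move at their own pace and stop on an object; the grip force is fixed at half the most. Time passes only in rows, so rows that do not move let the fingers close. It gives the time, the measured TCP pose, the force, the opening and the grip force at its end, in the units of the state.
- robot.get_state(): the state, without advancing time (a new reading comes with each control period).
- robot.camera(name): name is "scene" or "side" or "wrist"; returns the picture (400x640x3 uint8, red, green, blue); there is no depth.
- robot.calibration(name): a dict with "fx", "fy", "cx", "cy" (pixels), "origin" and "orientation" of the camera in the world. Camera axes: x right, y down, z forward; pixel columns grow to the right and rows downward; lengths in m; the calibration is good to about 2 mm. A picture is of the moment at which its call begins: read the wrist's pose just before it. calibration takes no time and is no camera call; for the wrist camera it gives the pose at the moment of the call.
- robot.job_done(): hands the job in; it is judged then, once.
The state is a dict: "clock": time; "q": joint angles; "joint_velocities": joint speeds; "joint_efforts": joint torques, N m; "tool_pos": TCP position; "ee_rot": TCP orientation; "force": force on the tool from outside, world axes, zero at the start; "wrist_torque": the same for the moment, N m; "finger_gap": finger opening in m; "finger_force": force on a finger pad.
Only numpy, scipy, OpenCV 4.12 (cv2) and the standard library are available. Lean on these libraries where they do the work, as an engineer would, in place of code of your own. Each camera call takes 0.05 s, during which the arm holds its last target. There are 200 camera calls.

## Working session

There is one attempt and no reset: what is moved stays moved. The work goes in short steps, Python scripts to look and compute and a shell command to move; the robot and the scene stay as the last step left them, time stands still between calls to the robot, and variables do not carry over. Pictures are saved under pics/ and viewed, at most 10 in all, crops included, and the job is handed in when it is done.

```bash
mkdir -p pics
python3 - <<'E'
from cell import robot
import cv2,numpy as np
s=robot.get_state();print(s)
for n in("scene","side","wrist"):
    c=robot.calibration(n);print(n,c)
    cv2.imwrite(f"pics/{n}0.png",robot.camera(n)[:,:,::-1])
E
```

```text
{'clock': 0.0, 'q': array([ 1.22419269,  0.62931895,  0.03845275,  1.51835392, -0.02701122,
        0.99628195, -0.02000852]), 'joint_velocities': array([ 2.71542573e-03,  7.13923028e-04,  1.30647095e-03,  1.66688278e-03,
       -4.37704650e-04, -3.61795183e-04,  3.23739710e-06]), 'joint_efforts': array([-2.80735367e-04, -5.63402689e+01,  1.22622382e+00, -1.93440217e+01,
        1.09253463e-02,  1.03165975e-02,  8.45908623e-07]), 'tool_pos': array([ 0.17998992, -0.62394911,  0.23041138]), 'ee_rot': array([-9.11487914e-04,  9.90161036e-01,  1.39929528e-01, -1.38658828e-04]), 'force': array([ 1.1323645 , -0.9495178 ,  1.00886286]), 'wrist_torque': array([-0.03434731, -0.07597219, -0.03641632]), 'finger_force': 0.0, 'finger_gap': 0.08525706650124548}
scene {'fx': 470.3495310533986, 'fy': 470.3495310533986, 'cx': 312.6537233404031, 'cy': 200.79037851866175, 'origin': array([ 1.27445793, -0.5182174 ,  1.10982959]), 'orientation': array([-0.32641149,  0.82510636,  0.42608547, -0.17636954])}
side {'fx': 415.27943047637484, 'fy': 415.27943047637484, 'cx': 324.9944576429699, 'cy': 194.60428999165137, 'origin': array([0.31425033, 0.98564527, 0.9737582 ]), 'orientation': array([ 0.0501688 , -0.08365235,  0.90355993, -0.41721077])}
wrist {'fx': 283.982768168197, 'fy': 283.982768168197, 'cx': 323.2457717832258, 'cy': 201.3243302140105, 'origin': array([ 0.25893129, -0.60157223,  0.37327475]), 'orientation': array([ 0.12887371,  0.78850783, -0.59331468, -0.0981054 ])}
```

View pics/scene0.png

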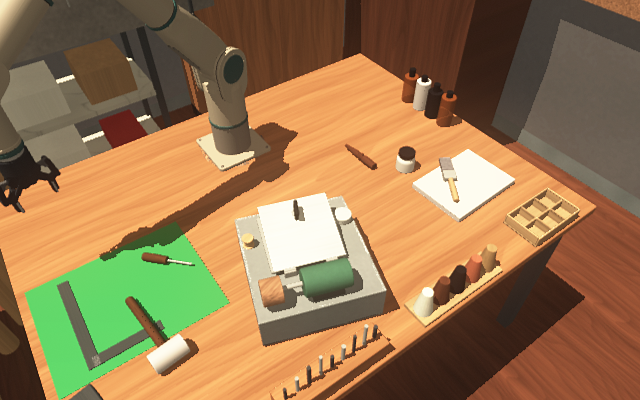

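View pics/side0.png

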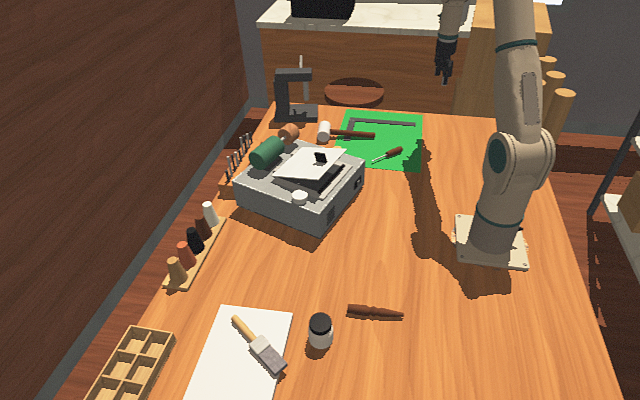

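The scene view shows the machine, with its hatch around (257–346, 194–271) and the knob at about (296,208). The side view has the knob at about (320,157). I'll zoom in on both.

Run:
```python
import cv2
a=cv2.imread("pics/scene0.png")[180:350,225:395];b=cv2.imread("pics/side0.png")[120:240,220:380]
cv2.imwrite("pics/c1.png",cv2.resize(a,(595,595),interpolation=cv2.INTER_CUBIC))
cv2.imwrite("pics/c2.png",cv2.resize(b,(800,600),interpolation=cv2.INTER_CUBIC))
```

```text
(no output)
```

View pics/c1.png

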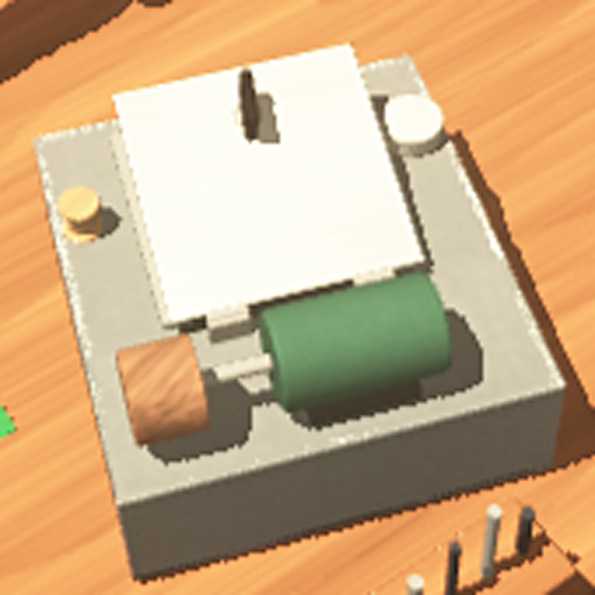

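View pics/c2.png

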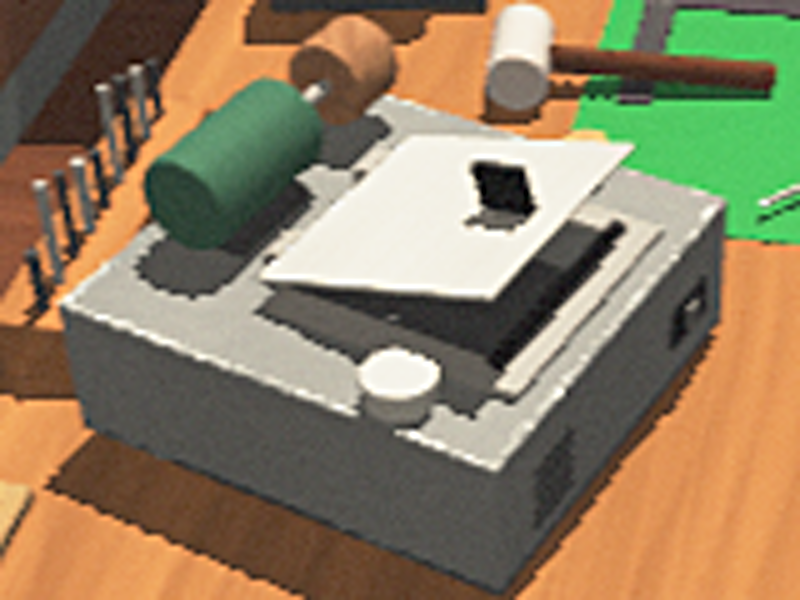

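The crops show the deck corners, hatch corners and wing clearly (wing at scene crop (249,103), side crop (505,190)). I'll fit the machine pose and hatch angle from the corners.

```bash
cat > h.py <<'E'
import numpy as np
from scipy.spatial.transform import Rotation as R
from scipy.optimize import least_squares
from cell import robot
def rot(q): return R.from_quat([q[1],q[2],q[3],q[0]]).as_matrix()
def proj(c,P):
    p=(np.atleast_2d(P)-c["origin"])@rot(c["orientation"])
    return np.c_[c["fx"]*p[:,0]/p[:,2]+c["cx"],c["fy"]*p[:,1]/p[:,2]+c["cy"]]
E
cat > fit.py <<'E'
from h import *
cs,cd=robot.calibration("scene"),robot.calibration("side")
# order FR, FL, RL, RR deck then hatch
S=np.array([(38,138),(410,58),(562,385),(118,502),(115,95),(350,45),(425,262),(168,322)])/3.5+[225,180]-.4
D=np.array([(722,205),(500,468),(65,307),(390,98),(633,145),(492,298),(265,283),(405,135)])/5+[220,120]-.4
deck=np.array([(-.14,-.16,.12),(-.14,.16,.12),(.2,.16,.12),(.2,-.16,.12)])
def pts(v):
    x,y,t,a=v
    h=[(-.192,-.095),(-.192,.095),(-.004,.095),(-.004,-.095)]
    H=np.array([(.085+X*np.cos(a)+.002*np.sin(a),Y,.139-X*np.sin(a)+.002*np.cos(a)) for X,Y in h])
    c,s=np.cos(t),np.sin(t)
    return np.r_[deck,H]@np.array([[c,s,0],[-s,c,0],[0,0,1]])+[x,y,0]
f=lambda v:np.r_[(proj(cs,pts(v))-S).ravel(),(proj(cd,pts(v))-D).ravel()]
r=least_squares(f,[.6,-.1,0,.3],loss="soft_l1");print(r.x);print(f(r.x).reshape(-1,2).round(1).tolist())
x,y,t,a=r.x
L=np.array([.085-.15*np.cos(a)-.028*np.sin(a),.139+.15*np.sin(a)+.028*np.cos(a)])
L0=np.array([.085-.15,.167])
for l in(L,L0):print("grip",x+l[0]*np.cos(t),y+l[0]*np.sin(t),l[1])
s=robot.get_state();print(rot(s["ee_rot"]).round(3))
E
python3 fit.py
```

```text
[ 0.60806806 -0.10209198 -0.32942632  0.26844409]
[[-1.9, -0.3], [-0.2, -1.2], [0.7, 0.3], [-0.4, 0.6], [-0.9, -0.3], [0.0, -0.7], [-0.6, -0.9], [0.5, -0.4], [1.0, -0.9], [-1.0, 1.1], [-1.7, -0.2], [-12.6, -4.0], [0.3, 0.2], [-0.6, 0.6], [-2.1, -0.8], [1.0, 0.3]]
grip 0.5446194927661447 -0.08039993541890014 0.20578190814016764
grip 0.5465632298435857 -0.08106446803798945 0.167
[[ 0.961  0.277 -0.   ]
 [ 0.277 -0.961  0.001]
 [ 0.    -0.001 -1.   ]]
```

The fit is good to about 1 px; the side rear-right hatch corner is an occlusion misread. The machine yaw is −0.329 and the hatch angle about 0.27. Next I move above the knob, then turn.

```bash
python3 -m pendant '{"dp": [[0,0,-0.0375],[0,0,-0.0375],[0,0,-0.0375],[0.037,-0.031,0],[0.037,-0.031,0],[0.037,-0.031,0],[0.037,-0.031,0],[0.037,-0.031,0],[0.037,-0.031,0],[0.037,-0.031,0],[0.037,-0.031,0],[0.037,-0.031,0],[0.037,-0.031,0],[0.037,-0.031,0],[0.037,-0.031,0],[0.037,-0.031,0],[0.037,-0.031,0],[0.037,-0.031,0],[0.037,-0.031,0],[0.037,-0.031,0]], "twist": [0,0,0,0,0,0,0,0,0,0,0,0,0,0,0,0,0,0,0,0]}' 1
python3 -m pendant '{"dp": [[0,0,0],[0,0,0],[0,0,0],[0,0,0],[0,0,0],[0,0,0],[0,0,0],[0,0,0],[0,0,0],[0,0,0],[0,0,0],[0,0,0],[0,0,0],[0,0,0],[0,0,0],[0,0,0],[0,0,0],[0,0,0],[0,0,0],[0,0,0]], "twist": [-0.0195,-0.0195,-0.0195,-0.0195,-0.0195,-0.0195,-0.0195,-0.0195,-0.0195,-0.0195,-0.0195,-0.0195,-0.0195,-0.0195,-0.0195,-0.0195,-0.0195,-0.0195,-0.0195,-0.0195]}'
cat > look.py <<'E'
from h import *
import cv2,sys
s=robot.get_state();c=robot.calibration("wrist");im=robot.camera("wrist")
print(s["clock"],s["tool_pos"],s["force"],s["finger_gap"],s["q"].round(2))
m=rot(s["ee_rot"]);print("x ang",np.arctan2(m[1,0],m[0,0]),"down",m[:,2].round(3))
print("proj grip",proj(c,[(.5446,-.0804,.2058)]),c["origin"])
cv2.imwrite(f"pics/{sys.argv[1]}.png",im[:,:,::-1])
E
python3 look.py w1
```

```text
clock: 1.82
tool_pos: [0.5474, -0.0783, 0.3212]
ee_rot: [0.0, 0.99, 0.14, -0.0]
force: [0.9, -0.6, 0.2]
finger_gap: 0.0854
finger_force: 0.0
clock: 3.48
tool_pos: [0.5466, -0.0802, 0.3211]
ee_rot: [-0.0, 0.201, 0.98, -0.0]
force: [-0.1, 1.1, -1.4]
finger_gap: 0.0855
finger_force: 0.0
3.4833 [ 0.54657562 -0.08020014  0.32106051] [-0.14498493  1.08634179 -1.39801109] 0.08545510953576567 [ 0.58  0.47 -0.73  1.66  0.34  1.15  0.92]
x ang 2.7370573422613993 down [-0.001 -0.    -1.   ]
proj grip [[322.49723727 195.05051294]] [ 0.47111989 -0.04795313  0.46390499]
```

View pics/w1.png

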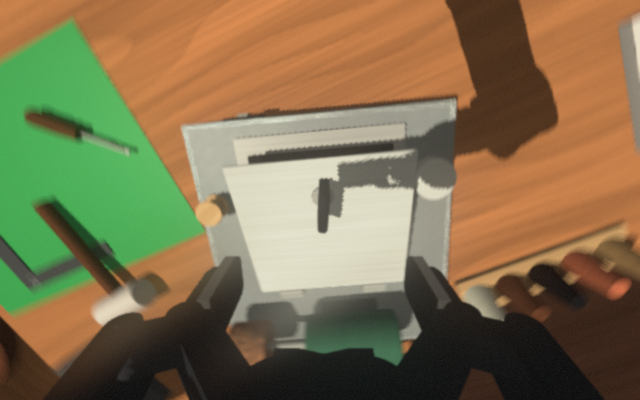

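The blade is seen from about (322,180) to (323,231), and the hatch is nearly aligned with the tool. I'll fit the wing angle and offset from the mask.

```bash
cat > wing.py <<'E'
from h import *
import cv2
c=robot.calibration("wrist");im=cv2.imread("pics/w1.png")
m=(im.max(2)<70).astype(np.uint8);m[:170]=0;m[245:]=0;m[:,:310]=0;m[:,335:]=0
k=cv2.findContours(m,0,2)[0];k=max(k,key=cv2.contourArea);print(cv2.minAreaRect(k),cv2.boundingRect(k))
x,y,t,a=.60807,-.10209,-.32943,.26844
def W(P): # machine->world
    cc,s=np.cos(t),np.sin(t);return np.array(P)@np.array([[cc,s,0],[-s,cc,0],[0,0,1]])+[x,y,0]
for w in(0,.1,.2):
    o=[]
    for h in(.006,.038):
        for u in(-.022,.022):
            for v in(-.005,.005):
                X=-.15+u*np.cos(w)-v*np.sin(w)*1;Y=-u*np.sin(w)-v*np.cos(w)
                o.append((.085+X*np.cos(a)-h*np.sin(a)*1,Y,.139-X*np.sin(a)+h*np.cos(a)))
    p=proj(c,W(o));print(w,p.round(0).tolist(),cv2.minAreaRect(cv2.convexHull(p.astype(np.float32))))
E
python3 wing.py
```

```text
Traceback (most recent call last):
  File "wing.py", line 5, in <module>
    k=cv2.findContours(m,0,2)[0];k=max(k,key=cv2.contourArea);print(cv2.minAreaRect(k),cv2.boundingRect(k))
                                   ~~~^^^^^^^^^^^^^^^^^^^^^^^
ValueError: max() iterable argument is empty
```

```bash
sed -i 's/<70)/<110)/' wing.py; python3 wing.py; python3 -c "
import cv2;im=cv2.imread('pics/w1.png').max(2);print(im[178:236:6,312:336:2])"
```

```text
((326.0, 205.0), (52.0, 16.0), 90.0) (318, 179, 17, 53)
0 [[327.0, 175.0], [316.0, 176.0], [329.0, 211.0], [320.0, 212.0], [326.0, 174.0], [315.0, 175.0], [329.0, 214.0], [319.0, 215.0]] ((322.0538635253906, 194.55332946777344), (40.55421447753906, 11.634015083312988), 85.99906158447266)
0.1 [[329.0, 176.0], [319.0, 175.0], [327.0, 212.0], [318.0, 212.0], [329.0, 174.0], [317.0, 174.0], [327.0, 215.0], [316.0, 215.0]] ((322.5998840332031, 194.548583984375), (11.465716361999512, 40.596099853515625), 1.32455313205719)
0.2 [[331.0, 176.0], [321.0, 175.0], [325.0, 212.0], [316.0, 211.0], [331.0, 175.0], [320.0, 174.0], [324.0, 215.0], [314.0, 214.0]] ((322.6875915527344, 194.6073455810547), (11.399410247802734, 41.13269805908203), 8.113001823425293)
[[224 223 223 218 179 154 162 139 178 148 174 220]
 [222 221 222 189  83  78  77  77  81 107 109 106]
 [214 173 175 142  81  80  78  75  77  95 105 112]
 [188 189 184 125  82  81  82  79  77  91 100 106]
 [218 193 178 110  84  84  83  79  80  95 105 109]
 [224 225 214 114  84  83  80  78  81 108 112 112]
 [226 227 210 106  80  82  78  79 103 134 131 119]
 [223 223 204 102  80  79  80  80 159 222 222 222]
 [223 224 208 109  81  80  79  88 186 224 225 224]
 [225 225 224 190 136 119 117 179 223 225 224 224]]
```

Sign slip: the plate normal tilts toward the hinge. Fixing it.

```bash
sed -i 's/-h\*np.sin(a)\*1/+h*np.sin(a)/;s/<110)/<90)/' wing.py; sed -i 's/-.028\*np.sin(a)/+.028*np.sin(a)/' fit.py; python3 wing.py; python3 fit.py|grep grip
```

```text
((324.5, 205.5), (51.0, 11.0), 90.0) (319, 180, 12, 52)
0 [[327.0, 178.0], [317.0, 179.0], [329.0, 214.0], [320.0, 215.0], [328.0, 196.0], [317.0, 197.0], [330.0, 234.0], [320.0, 234.0]] ((323.0052795410156, 206.3411865234375), (55.246978759765625, 11.371503829956055), 85.99836730957031)
0.1 [[329.0, 179.0], [319.0, 179.0], [327.0, 215.0], [318.0, 214.0], [330.0, 196.0], [319.0, 196.0], [328.0, 234.0], [318.0, 234.0]] ((324.04534912109375, 206.32601928710938), (11.824241638183594, 55.31731414794922), 1.534936547279358)
0.2 [[331.0, 179.0], [321.0, 178.0], [325.0, 215.0], [316.0, 214.0], [333.0, 197.0], [322.0, 196.0], [326.0, 234.0], [316.0, 233.0]] ((324.1101379394531, 206.44252014160156), (14.06738567352295, 55.6150016784668), 8.34792709350586)
grip 0.5586737881228423 -0.08520487422015854 0.20578190814016764
grip 0.5465632298435857 -0.08106446803798945 0.167
```

```bash
python3 -m pendant '{"dp": [[-0.0082,0,0],[-0.0082,0,0.02],[0,0,0.036],[0,0,0.036],[0,0,0.036],[0,0,0.0358],[0,0,0],[0,0,0]], "twist": [0.0043,0,0,0,0,0,0,0]}' 
python3 -m pendant '{"dp": [[0,0,0],[0,0,0],[0,0,0],[0,0,0],[0,0,0],[0,0,0],[0,0,0],[0,0,0]], "twist": [0,0,0,0,0,0,0,0]}' -0.4
python3 look.py w2
```

```text
clock: 4.2
tool_pos: [0.5583, -0.0856, 0.1894]
ee_rot: [-0.001, 0.218, 0.976, -0.0]
force: [0.6, -0.0, 1.7]
finger_gap: 0.0853
finger_force: 0.0
clock: 4.87
tool_pos: [0.5588, -0.0855, 0.1904]
ee_rot: [0.0, 0.217, 0.976, -0.0]
force: [0.6, 0.2, -0.2]
finger_gap: 0.0256
finger_force: 0.0
4.8667 [ 0.55879248 -0.08549035  0.19038944] [ 0.60041172  0.22066764 -0.17260386] 0.02562800111449381 [ 0.51  0.63 -0.64  1.79  0.47  0.88  0.78]
x ang 2.7040175892456073 down [ 0. -0. -1.]
proj grip [[320.75550807 247.33986607]] [ 0.48434954 -0.05076384  0.33316826]
```

View pics/w2.png

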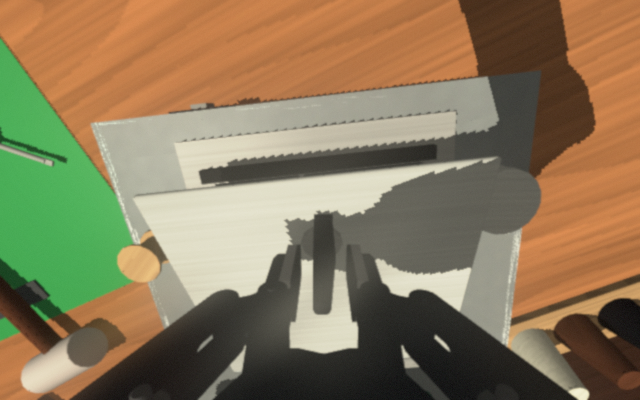

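The blade, about (322,213)–(323,313), sits centred between the pads and parallel to them. I'll close and look at the force.

```bash
python3 -m pendant '{"dp": [[0,0,0],[0,0,0],[0,0,0],[0,0,0],[0,0,0],[0,0,0]], "twist": [0,0,0,0,0,0]}' -1
python3 -m pendant '{"dp": [[0.0006,0,0.006],[0.001,0,0.006]], "twist": [0,0]}'
```

```text
clock: 5.42
tool_pos: [0.5585, -0.0859, 0.1902]
ee_rot: [-0.0, 0.217, 0.976, -0.0]
force: [-1.5, -1.1, 1.6]
finger_gap: 0.0091
finger_force: 59.6
clock: 5.58
tool_pos: [0.5554, -0.0849, 0.181]
ee_rot: [-0.002, 0.217, 0.976, -0.001]
force: [-10.2, 0.1, 11.8]
finger_gap: 0.0089
finger_force: 61.1
```

```bash
python3 -m pendant '{"dp": [[0.004,-0.0005,0.002],[0.002,-0.0003,0.005],[0.002,-0.0002,0.005],[0,0,0]], "twist": [0,0,0,0]}'
python3 -m pendant '{"dp": [[0.0018,-0.0003,0.005],[0.0018,-0.0002,0.005],[0,0,0]], "twist": [0,0,0]}'
```

```text
clock: 5.92
tool_pos: [0.5519, -0.0837, 0.1715]
ee_rot: [0.001, 0.217, 0.976, -0.001]
force: [-2.1, -2.2, 5.4]
finger_gap: 0.0088
finger_force: 60.3
clock: 6.17
tool_pos: [0.5497, -0.0829, 0.1637]
ee_rot: [0.001, 0.217, 0.976, -0.0]
force: [-0.9, -3.1, 5.4]
finger_gap: 0.009
finger_force: 60.4
```

```bash
python3 -m pendant '{"dp": [[0.0011,-0.0001,0.004],[0,0,0]], "twist": [0,0]}'
python3 -m pendant '{"dp": [[0.0008,-0.0001,0.003],[0,0,0]], "twist": [0,0]}'
python3 -m pendant '{"dp": [[0.0006,-0.0001,0.002],[0,0,0]], "twist": [0,0]}'
```

```text
clock: 6.33
tool_pos: [0.5491, -0.0826, 0.1607]
ee_rot: [0.002, 0.217, 0.976, -0.0]
force: [-1.5, -3.2, 7.5]
finger_gap: 0.009
finger_force: 60.7
clock: 6.5
tool_pos: [0.5485, -0.0824, 0.1584]
ee_rot: [0.002, 0.217, 0.976, -0.0]
force: [-1.6, -3.2, 6.6]
finger_gap: 0.009
finger_force: 60.7
clock: 6.67
tool_pos: [0.5482, -0.0823, 0.157]
ee_rot: [0.002, 0.217, 0.976, -0.0]
force: [-1.4, -3.2, 7.7]
finger_gap: 0.009
finger_force: 60.8
```

```bash
for i in 1; do :; done
python3 -m pendant '{"dp": [[0.0003,-0.0001,0.0015],[0,0,0]], "twist": [0,0]}'
python3 -m pendant '{"dp": [[0.0003,0,0.0015],[0,0,0]], "twist": [0,0]}'
python3 -m pendant '{"dp": [[0.0003,0,0.0015],[0,0,0]], "twist": [0,0]}'
```

```text
clock: 6.83
tool_pos: [0.548, -0.0822, 0.1559]
ee_rot: [0.002, 0.217, 0.976, -0.0]
force: [-0.9, -3.0, 7.5]
finger_gap: 0.0092
finger_force: 61.0
clock: 7.0
tool_pos: [0.5477, -0.0821, 0.1547]
ee_rot: [0.002, 0.217, 0.976, -0.0]
force: [-1.8, -3.6, 7.6]
finger_gap: 0.0091
finger_force: 61.1
clock: 7.17
tool_pos: [0.5475, -0.082, 0.1535]
ee_rot: [0.002, 0.217, 0.976, -0.0]
force: [-2.0, -2.5, 8.4]
finger_gap: 0.0087
finger_force: 61.1
```

```bash
python3 -m pendant '{"dp": [[0.0003,0,0.0015],[0,0,0]], "twist": [0,0]}'
python3 -m pendant '{"dp": [[0.0003,0,0.0015],[0,0,0]], "twist": [0,0]}'
python3 -m pendant '{"dp": [[0.0003,0,0.0015],[0,0,0]], "twist": [0,0]}'
```

```text
clock: 7.33
tool_pos: [0.5473, -0.0819, 0.1523]
ee_rot: [0.002, 0.217, 0.976, -0.0]
force: [-1.1, -3.3, 7.4]
finger_gap: 0.009
finger_force: 61.2
clock: 7.5
tool_pos: [0.5471, -0.0818, 0.1511]
ee_rot: [0.002, 0.217, 0.976, -0.0]
force: [-2.5, -3.1, 7.4]
finger_gap: 0.0091
finger_force: 61.2
clock: 7.67
tool_pos: [0.547, -0.0818, 0.1499]
ee_rot: [0.002, 0.217, 0.976, -0.0]
force: [-1.2, -3.6, 7.8]
finger_gap: 0.009
finger_force: 61.3
```

```bash
python3 -m pendant '{"dp": [[0.0002,0,0.0015],[0,0,0]], "twist": [0,0]}'
python3 -m pendant '{"dp": [[0.0002,0,0.0015],[0,0,0]], "twist": [0,0]}'
python3 -m pendant '{"dp": [[0.0002,0,0.0015],[0,0,0]], "twist": [0,0]}'
```

```text
clock: 7.83
tool_pos: [0.5468, -0.0817, 0.1488]
ee_rot: [0.002, 0.217, 0.976, -0.0]
force: [-2.4, -3.4, 9.7]
finger_gap: 0.0087
finger_force: 61.4
clock: 8.0
tool_pos: [0.5467, -0.0817, 0.1482]
ee_rot: [0.002, 0.218, 0.976, -0.001]
force: [-4.0, -3.6, 15.2]
finger_gap: 0.0091
finger_force: 62.4
clock: 8.17
tool_pos: [0.5467, -0.0817, 0.1478]
ee_rot: [0.002, 0.218, 0.976, -0.001]
force: [-6.1, -4.4, 20.7]
finger_gap: 0.0088
finger_force: 63.4
```

Seal met, 20.7 N down. Turning clockwise with the press held.

```bash
python3 -m pendant '{"dp": [[0,0,0],[0,0,0],[0,0,0],[0,0,0],[0,0,0]], "twist": [0.01,0.01,0.01,0.01,0]}'
python3 - <<'E'
from cell import robot
for i in range(1):
    s=robot.get_state();print(s["force"],s["wrist_torque"],s["q"].round(2))
E
```

```text
clock: 8.58
tool_pos: [0.5466, -0.0819, 0.1478]
ee_rot: [0.003, 0.339, 0.941, -0.001]
force: [-4.9, -4.6, 20.7]
finger_gap: 0.0091
finger_force: 63.1
[-4.88585939 -4.5528753  20.71037818] [-1.20366958  0.50851991 -0.04035675] [ 0.44  0.65 -0.53  1.87  0.47  0.75  0.52]
```

```bash
python3 -m pendant '{"dp": [[0,0,0],[0,0,0],[0,0,0],[0,0,0],[0,0,0]], "twist": [0.01,0.01,0.01,0.01,0]}'
python3 - <<'E'
from cell import robot
s=robot.get_state();print(s["force"],s["wrist_torque"])
E
```

```text
clock: 9.0
tool_pos: [0.5464, -0.082, 0.1478]
ee_rot: [0.002, 0.455, 0.891, -0.0]
force: [-5.5, -4.1, 19.8]
finger_gap: 0.0092
finger_force: 63.1
[-5.53135838 -4.12382489 19.79911391] [-1.26043984  0.64977555 -0.09026376]
```

```bash
python3 -m pendant '{"dp": [[0,0,0],[0,0,0],[0,0,0],[0,0,0],[0,0,0]], "twist": [0.01,0.01,0.01,0.01,0]}'
python3 - <<'E'
from cell import robot
s=robot.get_state();print(s["force"],s["wrist_torque"])
E
python3 -m pendant '{"dp": [[0,0,0],[0,0,0],[0,0,0],[0,0,0],[0,0,0]], "twist": [0.01,0.01,0.01,0.01,0]}'
python3 - <<'E'
from cell import robot
s=robot.get_state();print(s["force"],s["wrist_torque"])
E
```

```text
clock: 9.42
tool_pos: [0.5462, -0.0821, 0.1477]
ee_rot: [0.002, 0.563, 0.827, -0.0]
force: [-4.7, -3.0, 19.5]
finger_gap: 0.0088
finger_force: 63.1
[-4.72143033 -2.9942559  19.54800991] [-1.30112736  0.77720456 -0.08860872]
clock: 9.83
tool_pos: [0.546, -0.0822, 0.1477]
ee_rot: [0.002, 0.662, 0.75, -0.0]
force: [-5.4, -3.6, 21.0]
finger_gap: 0.0088
finger_force: 63.1
[-5.36383713 -3.63226895 20.96380309] [-1.35966069  0.88862958 -0.07004874]
```

```bash
python3 -m pendant '{"dp": [[0,0,0],[0,0,0],[0,0,0],[0,0,0],[0,0,0],[0,0,0],[0,0,0],[0,0,0],[0,0,0]], "twist": [0.01,0.01,0.01,0.01,0.01,0.01,0.01,0.002,0]}'
python3 - <<'E'
from h import *
s=robot.get_state();m=rot(s["ee_rot"]);print(s["force"],s["wrist_torque"],np.arctan2(m[1,0],m[0,0]),"wing~",np.pi-.3294-np.arctan2(m[1,0],m[0,0]))
E
```

```text
clock: 10.58
tool_pos: [0.5456, -0.0822, 0.1477]
ee_rot: [0.002, 0.813, 0.583, 0.0]
force: [-5.8, -4.0, 22.2]
finger_gap: 0.009
finger_force: 63.2
[-5.80292967 -3.97344045 22.20358629] [-1.27590661  1.24522067 -0.08304187] 1.244447635311276 wing~ 1.567745018278517
```

```bash
python3 -m pendant '{"dp": [[0,0,-0.001],[0,0,-0.001],[0,0,0]], "twist": [0,0,0]}'
python3 -m pendant '{"dp": [[0,0,0],[0,0,0],[0,0,0],[0,0,0]], "twist": [0,0,0,0]}' -0.3
python3 -m pendant '{"dp": [[0,0,-0.01],[0,0,-0.03],[0,0,-0.04],[0,0,-0.04],[0,0,-0.04],[0,0,0],[0,0,0]], "twist": [0,0,0,0,0,0,0]}'
python3 look.py w3
python3 - <<'E'
from cell import robot
import cv2
cv2.imwrite("pics/s3.png",cv2.resize(robot.camera("side")[120:240,220:380,::-1],(800,600)))
E
```

```text
clock: 10.83
tool_pos: [0.5455, -0.0821, 0.1478]
ee_rot: [0.001, 0.812, 0.583, 0.0]
force: [-2.2, -2.4, 9.6]
finger_gap: 0.0092
finger_force: 61.6
clock: 11.17
tool_pos: [0.5452, -0.08, 0.1464]
ee_rot: [-0.0, 0.812, 0.584, 0.0]
force: [-0.2, -0.3, -1.2]
finger_gap: 0.03
finger_force: 0.0
clock: 11.75
tool_pos: [0.5463, -0.0805, 0.2771]
ee_rot: [0.002, 0.812, 0.584, 0.002]
force: [-0.8, -0.8, 0.1]
finger_gap: 0.03
finger_force: 0.0
11.75 [ 0.54633521 -0.08051808  0.27711198] [-0.75948018 -0.77210928  0.11371609] 0.030010813665785216 [ 0.25  0.44 -0.23  1.74  0.12  0.97 -0.35]
x ang 1.2465918856279066 down [ 0.005 -0.    -1.   ]
proj grip [[320.87512061 213.50532441]] [ 0.57176087 -0.0027434   0.42000507]
```

View pics/w3.png

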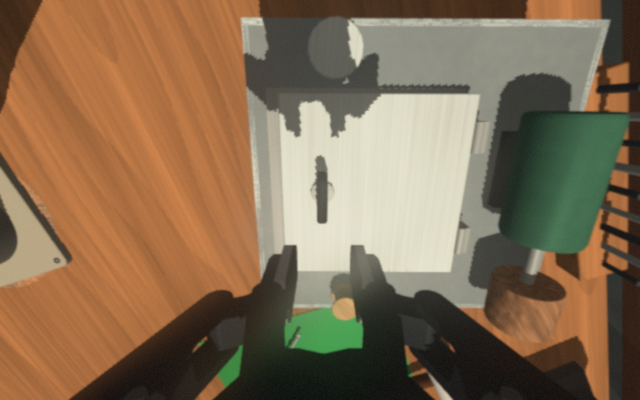

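View pics/s3.png

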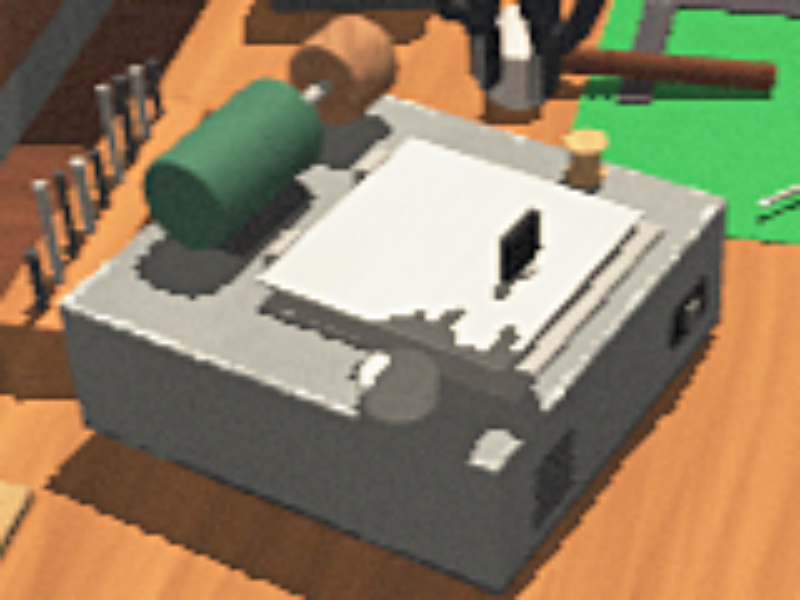

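The wrist view shows the wing, (322,170)–(322,222), parallel to the hatch's front edge at x≈280. The side view shows the hatch flat and shut, with the bystanders in place. Handing in.

```bash
python3 -c "
from cell import robot
print(robot.job_done())"
```

```text
the job is handed in; nothing more can be done
None
```

I handed in the job at about 12 s on the robot clock. The hatch is pressed shut on its seal and stayed down after release, the wing is at about 1.57 rad (parallel to the front edge), and the tin and spool look undisturbed. Peak press reading was 22 N at the knob, and no verdict came back.

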